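# Centre a peg doll on the decorating turntable

### The job

A plain wooden peg doll stands off-centre on the small decorating turntable. With light fingertip taps, slide it until it stands upright in the middle of the disc, to within about 3 mm, so that the bands painted on it will run true. Never grip, lift or topple it, and leave the other things on the table where they are.

Things in the scene. Friction and masses are not known exactly. Their poses are not given: they have to be found in the camera images.
- peg_doll: the peg doll on the turntable: bare beech, about 40 g, 71 mm high, pear-shaped with a 25 mm ball head. Widest, 36 mm across, 8 to 13 mm above its underside; 31 mm at 30 mm up, 18 mm at the neck 49 mm up. Its flat foot is only 23 mm across: pushed within 13 mm of its underside it slides, higher it wobbles, binds or tips (it falls past about 20 degrees). Origin: centre of its underside; z up.
- disc_centre (a point): centre of the upper face of the turntable disc, 72 mm above the table, z up. The disc is bare aluminium, flat, 130 mm across, 7 mm thick, with four concentric rings 112, 90, 68 and 46 mm across; it turns on a stiff bearing (0.04 N m to move it) on a cast iron stand 116 mm across at the foot that stays put.
- thread_ball_1: ball of blue-green crochet cotton, 72 mm across, 45 mm high, with a hole in the middle; leave alone. Origin: centre of its underside.
- thread_ball_2: ball of lilac crochet cotton, 72 mm across, 45 mm high, with a hole in the middle; leave alone. Origin: centre of its underside.
- paint_jar: closed paint jar, 38 mm across, 48 mm high, standing beside the turntable; leave alone. Origin: centre of its underside.
- spool: wooden spool of pink thread, 29 mm across, 40 mm high, standing beside the turntable; leave alone. Origin: centre of its underside.
- button: yellow four-hole button, 44 mm across, 7 mm thick, lying beside the turntable; leave alone. Origin: centre of its underside.
- doll_large: larger peg doll, 47 mm across, 93 mm high, standing on the table; leave alone. Origin: centre of its underside.
- doll_small: smaller peg doll, 26 mm across, 52 mm high, standing on the table; leave alone. Origin: centre of its underside.
- scissors: small brass-handled embroidery scissors, about 120 mm long, lying on the table; leave alone. Origin: at the pivot, on the table.

How it is judged:
By the outcome, as a careful person would: the job done as asked, in the order asked, and still so for the second after the job is handed in, with the robot touching nothing.
It also fails if it takes over 54 s, if anything falls off the work surface, if the arm or the gripper's body presses on something with over 40 N, if the wrist force passes 120 N, or if a joint passes its speed limit or range.

### The arm

A 6-joint arm with a two-finger parallel gripper is mounted at the origin on the work surface. World frame = base frame: x ahead of the robot, y to its left, z up, the work surface at z = 0. Lengths are in m, angles in rad, forces in N, time in s.
With the tool pointing down it reaches from about 0.375 to 0.9 m from the base axis. Payload 3.1 kg.
Tool frame: the origin (TCP) lies between the finger pads; the fingertips stand 22 mm ahead of it and the grasp point (between the pads) lies 3 mm ahead of it; z points along the fingers, y is the line along which they close (so a half turn about z gives the same grasp; the last joint's range is limited). The gripper opens to 87 mm and grips with 3 to 60 N. Pads are 19 mm wide; open, the fingers measure 117 mm over their backs; the gripper's body (75 mm by 190 mm) begins 51 mm behind the grasp point.
Start: joints at [-1.435, 0.527, 1.433, -0, 1.181, -0.178], TCP at [0.193, -0.594, 0.245] pointing down, gripper open.
Joint ranges: [-3.08, 3.08], [-0.75, 2.2], [0.22, 2.44], [-1.43, 4.57], [0, 2.65], [-2.85, 2.85]. Speed limits (rad/s): [2.79, 2.79, 3.14, 3.14, 3.14, 3.14].

### API

Orientations are given as a unit quaternion [x, y, z, w].
In Python, from rig import robot gives the robot as it stands.
- The arm moves only by the tool move_arm, never from a script. Its argument "series" is text: rows parted by semicolons, each of 6 numbers parted by spaces: the shift along the tool's x, y, z in mm, then the turn, a rotation vector about the tool's x, y, z in degrees. In form: dx dy dz ax ay az; .... A call has 1 to 8 rows; each row is the pose to reach, as a shift and turn from the pose commanded when the call began, along the tool's axes at that moment; what a row does not reach only later rows make up. A row lasts 1/12 s, in which the tool goes at most 41.7 mm and 7.16 degrees, less where a joint would pass 70% of its speed; a pose out of reach is approached as far as the arm can. A call with a gripper value outside its range is refused whole. "jaw" is the opening, from 0 (shut) to 1 (fully open), set as the call begins (left out, the last holds). The fingers move at their own pace and stop on an object; "newtons" is the grip in N (left out, the last holds). Time passes only in rows, so rows that repeat a pose let the fingers close. It gives the time, the measured TCP pose, the force, the opening and the grip force at its end, in the units of the state.
- robot.get_obs(): the state, without advancing time (a new reading comes with each control period).
- robot.camera(name): name is "side" or "top" or "wrist"; returns a dict with "img" (400x640x3 uint8, red, green, blue), "mtx" (3x3 intrinsics, pixels), "world_to_cam" (4x4, takes a point from world to camera coordinates). Camera axes: x right, y down, z forward; pixel columns grow to the right and rows downward; lengths in m; the calibration is good to about 2 mm. A picture is of the moment at which its call begins. There is no depth.
- robot.hand_in(): hands the job in; it is judged then, once.
Trained networks look in a picture, given as the dict that the camera call returned (one of the last four; its "shot" number tells which), for a name from the list of things; names that differ only in an ending like _2 or _b are one class to them, and where a whole thing is asked for, a point or a joint stands for the part that bears it (a point fixed in the world has none). Each returns a list of dicts, best first, with "p" (0 to 1); they miss things now and then, are a little off and sometimes report something else, mostly with a low value. They report only what shows in the picture. A call takes as long as a camera call.
- robot.search_frame(picture, thing): "xyz" ([x, y, z] in m, in world coordinates, good to about 4 mm: the middle of the surface that is visible of it).
- robot.tip_of(picture, thing): "xyz" ([x, y, z] in m, in world coordinates, good to about 4 mm: a listed point, or the origin of a listed thing).
The state is a dict: "time": time; "q": joint angles; "joint_velocities": joint speeds; "joint_torque": joint torques, N m; "position": TCP position; "tool_rot": TCP orientation; "ft_force": force on the tool from outside, world axes, zero at the start; "moment": the same for the moment, N m; "grip_width": finger opening in m; "grip_force": force on a finger pad.
Only numpy, scipy, OpenCV 4.12 (cv2) and the standard library are available. Lean on these libraries where they do the work, as an engineer would, in place of code of your own. Each camera call takes 0.05 s, during which the arm holds its last target. There are 200 camera calls.

## Working session

There is one attempt and no reset: what is moved stays moved. The work goes in short steps, Python scripts to look and compute and a tool call to move; the robot and the scene stay as the last step left them, time stands still between calls to the robot, and variables do not carry over. Pictures are saved under pics/ and viewed, at most 10 in all, crops included, and the job is handed in when it is done.

Besides the shell and the picture viewer there is one more tool, called as a command line: name --argument value ..., lists and objects as JSON in quotes. move_arm: Moves the arm, as the interface text tells. Its arguments: {"type":"object","properties":{"series":{"type":"string"},"jaw":{"type":"number"},"newtons":{"type":"number"}},"required":["series"]}

```bash
mkdir -p pics
cat > h.py <<'E'
from rig import robot
import numpy as np, cv2
from scipy.spatial.transform import Rotation as R
def shot(cam,fn=None):
    c=robot.camera(cam)
    if fn: cv2.imwrite('pics/'+fn,c['img'][:,:,::-1])
    return c
def proj(c,p):
    p=np.atleast_2d(p); w=c['world_to_cam']; q=p@w[:3,:3].T+w[:3,3]; q=q@np.array(c['mtx']).T
    return q[:,:2]/q[:,2:]
def ray(c,uv,z):
    w=np.array(c['world_to_cam']); Rm=w[:3,:3]; o=-Rm.T@w[:3,3]
    d=Rm.T@np.linalg.inv(c['mtx'])@np.array([uv[0],uv[1],1.]); return o+d*(z-o[2])/d[2]
E
python3 - <<'E'
from h import *
o=robot.get_obs(); print(o['time'],o['position'],o['tool_rot'],R.from_quat(o['tool_rot']).as_matrix().round(3))
for n in ['top','side']:
    c=shot(n,n+'1.png'); print(n,c['mtx'],np.round(c['world_to_cam'],3))
    for t in ['peg_doll','disc_centre','paint_jar','spool','button','thread_ball_1','doll_large','doll_small','scissors']:
        print(t,[(np.round(r['xyz'],3),round(r['p'],2)) for r in robot.tip_of(c,t)[:3]])
E
```

```text
0.0 [ 0.19284946 -0.59376139  0.24354199] [ 9.87715687e-01  1.56257704e-01  2.14884095e-05 -1.11892994e-03] [[ 0.951  0.309 -0.   ]
 [ 0.309 -0.951  0.002]
 [ 0.    -0.002 -1.   ]]
top [[397.78376383   0.         321.14747269]
 [  0.         397.78376383 197.50029802]
 [  0.           0.           1.        ]] [[ 0.008 -1.    -0.007  0.04 ]
 [-0.999 -0.007 -0.052  0.535]
 [ 0.052  0.007 -0.999  1.221]
 [ 0.     0.     0.     1.   ]]
peg_doll [(array([ 0.563, -0.015,  0.07 ]), 0.61)]
disc_centre [(array([0.568, 0.01 , 0.074]), 0.85)]
paint_jar [(array([ 0.646, -0.073, -0.   ]), 0.57)]
spool [(array([0.606, 0.107, 0.001]), 0.5)]
button [(array([ 0.451, -0.011,  0.001]), 0.58), (array([ 0.429,  0.336, -0.001]), 0.3)]
thread_ball_1 [(array([ 0.606, -0.412, -0.002]), 0.9)]
doll_large [(array([ 0.43 ,  0.336, -0.004]), 0.74)]
doll_small [(array([ 0.446, -0.341,  0.003]), 0.52)]
scissors [(array([ 0.451,  0.553, -0.001]), 0.52)]
side [[427.26880381   0.         320.45504519]
 [  0.         427.26880381 198.96463324]
 [  0.           0.           1.        ]] [[-0.825 -0.566 -0.013  0.486]
 [-0.375  0.563 -0.737  0.244]
 [ 0.424 -0.603 -0.676  1.143]
 [ 0.     0.     0.     1.   ]]
peg_doll [(array([ 0.559, -0.019,  0.073]), 0.61)]
disc_centre [(array([0.57 , 0.011, 0.073]), 0.84), (array([ 0.605, -0.406,  0.002]), 0.39)]
paint_jar [(array([ 0.649, -0.078, -0.   ]), 0.57)]
spool [(array([0.612, 0.104, 0.   ]), 0.49)]
button [(array([ 0.454, -0.018,  0.002]), 0.47)]
thread_ball_1 [(array([ 0.668,  0.459, -0.   ]), 0.76), (array([ 0.605, -0.41 , -0.   ]), 0.7)]
doll_large [(array([0.429, 0.331, 0.001]), 0.93)]
doll_small [(array([ 0.455, -0.34 , -0.002]), 0.52), (array([ 0.455, -0.015,  0.002]), 0.31)]
scissors [(array([0.452, 0.55 , 0.005]), 0.85), (array([ 0.606, -0.407,  0.001]), 0.71)]
```

Run:
```python
import cv2
a=cv2.imread('pics/top1.png')[130:270,240:400]; b=cv2.imread('pics/side1.png')[130:270,190:350]
print(a.shape)
cv2.imwrite('pics/crop1.png',cv2.hconcat([cv2.resize(x,None,fx=2.5,fy=2.5,interpolation=cv2.INTER_CUBIC) for x in (a,b)]))
```

```text
(140, 160, 3)
```

View pics/crop1.png

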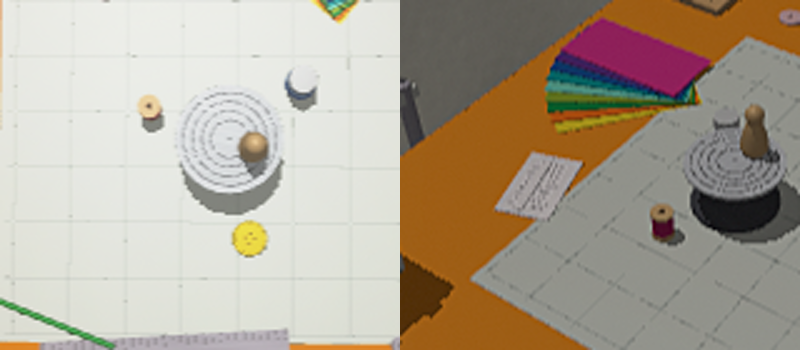

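View pics/side1.png

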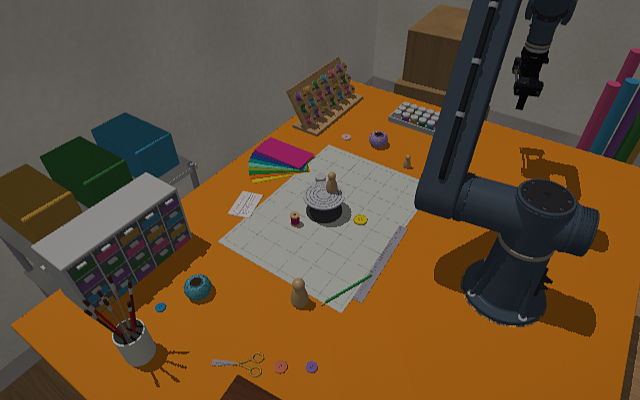

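The side view shows the doll at about (331,183) on the disc, on the side facing the robot's right. The button and jar sit near the stand, and the spool is on the camera side. In the top crop the doll's head is about 28 mm to -y of the rings' centre. I'll push with the two fingertips slightly apart so the doll nests against both, moving along tool x.

move_arm --series "31 -24 0 0 0 -3.4;62 -48 0 0 0 -6.8;93 -72 0 0 0 -10.2;124 -96 0 0 0 -13.6;155 -120 0 0 0 -17;186 -144 0 0 0 -20.4;217 -168 0 0 0 -23.8;248 -192 0 0 0 -27.2" --jaw 0.23

```text
time: 1.67
position: [0.3704, -0.3337, 0.2448]
tool_rot: [0.923, 0.385, 0.0, 0.0]
ft_force: [2.5, 0.2, 0.1]
grip_width: 0.0418
grip_force: 0.0
```

```bash
cat > go.py <<'E'
from h import *
import sys
# target x y z yaw tiltdeg(about tool y)-> tool shift
def go(x,y,z,yaw,tilt=0):
    o=robot.get_obs(); p=np.array(o['position']); Q=R.from_quat(o['tool_rot'])
    cy,sy=np.cos(np.radians(yaw)),np.sin(np.radians(yaw))
    T=R.from_matrix(np.array([[cy,sy,0],[sy,-cy,0],[0,0,-1.]]))*R.from_rotvec([0,np.radians(tilt),0])
    print('t',o['time'],'pos',p.round(4),'w',round(o['grip_width'],4),'F',np.round(o['ft_force'],2))
    print('shift',(1000*Q.inv().apply(np.array([x,y,z])-p)).round(1),'rot',np.degrees((Q.inv()*T).as_rotvec()).round(2))
if __name__=='__main__': go(*map(float,sys.argv[1:]))
E
python3 go.py .545 -.069 .24 72.5
```

```text
t 1.6667 pos [ 0.3704 -0.3337  0.2448] w 0.0418 F [2.51 0.19 0.14]
shift [311.  -62.    4.8] rot [ 4.000e-02  1.000e-02 -2.718e+01]
```

move_arm --series "39 -8 0 0 0 -3.4;78 -16 0 0 0 -6.8;117 -23 0 0 0 -10.2;156 -31 0 0 0 -13.6;195 -39 0 0 0 -17;234 -47 0 0 0 -20.4;273 -55 0 0 0 -23.8;300 -60 0 0 0 -27.2"

```text
time: 2.33
position: [0.5399, -0.0771, 0.2448]
tool_rot: [0.806, 0.592, 0.001, 0.0]
ft_force: [0.6, 0.1, -0.5]
grip_width: 0.0203
grip_force: 0.0
```

Run:
```python
from h import *
o=robot.get_obs(); print(o['position'],o['grip_width'],o['ft_force'])
c=shot('wrist','w1.png'); w=c['world_to_cam']; print(-w[:3,:3].T@w[:3,3], w[:3,:3].round(2))
for t in ['peg_doll','disc_centre']: print([(np.round(r['xyz'],4),r['p']) for r in robot.tip_of(c,t)[:2]])
```

```text
[ 0.53992794 -0.07710942  0.24484331] 0.020284187505417304 [ 0.58664197  0.10109067 -0.53576162]
[0.56556908 0.00227109 0.3853731 ] [[ 0.95 -0.3   0.  ]
 [-0.29 -0.91  0.3 ]
 [-0.09 -0.29 -0.95]]
[(array([ 0.558 , -0.0127,  0.0741]), 0.63)]
[(array([0.5682, 0.0101, 0.0718]), 0.7)]
```

View pics/w1.png

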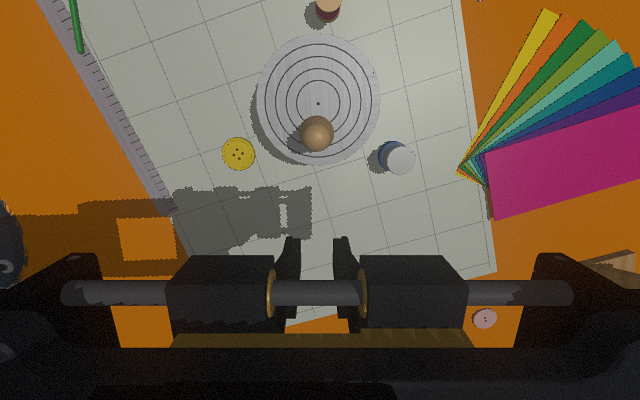

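The wrist view shows the disc's centre dot at (318,103), the doll's head at (317,134), and both fingertips at the bottom, lined up behind the doll. I'll fit the doll's silhouette for its position.

```bash
cat > fit.py <<'E'
from h import *
from scipy.optimize import minimize
Z=np.array([0,8,13,30,49]); RR=np.array([11.5,18,18,15.5,9])
zz=np.r_[np.linspace(0,49,14),58.5+12.5*np.sin(np.linspace(-.7,1.5,9))]
rr=np.r_[np.interp(np.linspace(0,49,14),Z,RR),12.5*np.cos(np.linspace(-.7,1.5,9))]
A=np.linspace(0,2*np.pi,40,endpoint=False)
PT=[np.c_[r*np.cos(A),r*np.sin(A),z+0*A]/1000 for z,r in zip(zz,rr)]
def sil(c,x,y):
    m=np.zeros((1600,2560),np.uint8)
    for P in PT:
        cv2.fillConvexPoly(m,cv2.convexHull(np.round(proj(c,P+[x,y,.072])*4+1.5).astype(np.int32)),1)
    return cv2.resize(m.astype(np.float32),(640,400),interpolation=cv2.INTER_AREA)
def run(cam='wrist',g=(.56,-.015),dc=(.5685,.0105),fn=None):
    c=shot(cam,fn); im=c['img'].astype(int)
    u=proj(c,[*g,.09])[0]; roi=np.zeros((400,640)); cv2.circle(roi,tuple(int(v) for v in u),45,1,-1)
    mask=((im[...,0]-im[...,2]>25)&(roi>0)&(im[...,0]<240)).astype(np.uint8)
    n,l,s,ce=cv2.connectedComponentsWithStats(mask); k=[i for i in range(1,n) if s[i,4]>100]
    k=min(k,key=lambda i:np.hypot(*(ce[i]-u))); mask=(l==k).astype(np.float32)
    f=lambda p:np.abs(sil(c,p[0]/1000,p[1]/1000)-mask).sum()
    r=minimize(f,np.array(g)*1000,method='Nelder-Mead',options=dict(initial_simplex=np.array(g)*1000+np.array([[0,0],[8,0],[0,8]]),xatol=.05,fatol=.2))
    d=r.x/1000
    # rim fit of disc: bright rings -> dot near expected centre
    gr=cv2.cvtColor(c['img'],cv2.COLOR_RGB2GRAY).astype(np.float32)
    e=proj(c,[*dc,.072])[0].round().astype(int); w=gr[e[1]-5:e[1]+6,e[0]-5:e[0]+6]
    q=np.clip(np.median(w)-w-15,0,None); yy,xx=np.mgrid[-5:6,-5:6]
    dot=e+np.array([(q*xx).sum(),(q*yy).sum()])/max(q.sum(),1e-6); D=ray(c,dot,.072)[:2]
    print(cam,'doll',d.round(4),'resid',r.fun,'area',mask.sum(),'dot',dot.round(1),'disc',D.round(4),'off mm',((d-D)*1000).round(1),'t',robot.get_obs()['time'])
    return c,d,D
if __name__=='__main__':
    import sys; a=[float(v) for v in sys.argv[1:]]; run(g=a[:2] if a else (.56,-.015))
E
python3 fit.py
```

```text
wrist doll [ 0.56  -0.017] resid 80.9375 area 924.0 dot [318.  101.5] disc [0.5703 0.0107] off mm [-10.3 -27.7] t 2.5333
```

```bash
python3 go.py .545 -.0605 .165 71 8; python3 go.py .545 -.0605 .0998 71 8
```

```text
t 2.5333 pos [ 0.5385 -0.0797  0.2445] w 0.02 F [ 0.28 -0.5  -0.1 ]
shift [20.3  0.5 79.5] rot [-0.12  8.04  1.46]
t 2.5333 pos [ 0.5385 -0.0797  0.2445] w 0.02 F [ 0.28 -0.5  -0.1 ]
shift [ 20.3   0.5 144.7] rot [-0.12  8.04  1.46]
```

move_arm --series "5 0 20 0 2 0.4;10 0 40 0 4 0.8;14 0 60 0 6 1.2;20 0 80 0 8 1.5;20 0 100 0 8 1.5;20 0 120 0 8 1.5;20 0 135 0 8 1.5;20 0 135 0 8 1.5"

```text
time: 3.2
position: [0.5419, -0.0622, 0.1069]
tool_rot: [0.814, 0.577, 0.054, -0.044]
ft_force: [0.6, 0.6, -0.0]
grip_width: 0.0203
grip_force: 0.0
```

```bash
python3 go.py .545 -.0605 .0998 71 8
python3 - <<'E'
from fit import *
c,d,D=run(g=(.56,-.017),fn='w2.png')
E
```

```text
t 3.2 pos [ 0.5419 -0.0622  0.1069] w 0.0203 F [ 0.56  0.6  -0.01]
shift [1.6 2.4 7.4] rot [-0.44  0.01 -0.35]
wrist doll [ 0.5598 -0.017 ] resid 157.6875 area 2989.0 dot [319.1 130.7] disc [0.5701 0.0109] off mm [-10.4 -27.8] t 3.25
```

View pics/w2.png

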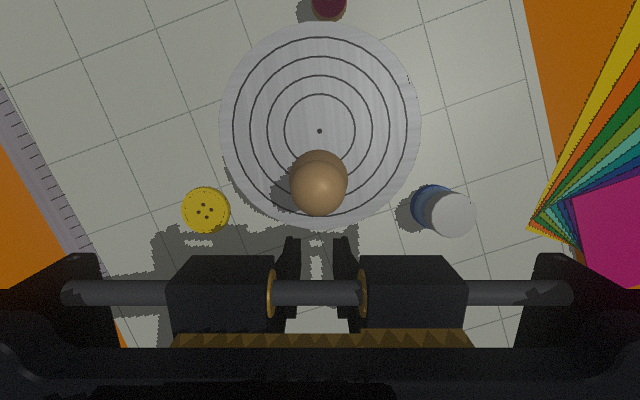

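The wrist view shows the dot at (319,131), the doll at (319,183), and the fingertips centred behind it at column 318, clear of the disc. Next I lower the tool to height and then make small pushes.

move_arm --series "1 1 3 0 0 0;2 2 7 0 0 0;2 2 7 0 0 0"

```text
time: 3.5
position: [0.548, -0.0593, 0.1034]
tool_rot: [0.813, 0.578, 0.057, -0.041]
ft_force: [-0.1, 0.1, 0.0]
grip_width: 0.02
grip_force: 0.0
```

```bash
python3 go.py .5505 -.0431 .0998 70 8;python3 go.py .5607 -.0149 .0998 70 8; python3 fit.py .56 -.017
```

```text
t 3.5 pos [ 0.548  -0.0593  0.1034] w 0.02 F [-0.1   0.15  0.04]
shift [15.5 -3.   5.9] rot [-0.13  0.    0.85]
t 3.5 pos [ 0.548  -0.0593  0.1034] w 0.02 F [-0.1   0.15  0.04]
shift [45.2 -2.6 10. ] rot [-0.13  0.    0.85]
wrist doll [ 0.5597 -0.017 ] resid 129.6875 area 3318.0 dot [311.3 138. ] disc [0.5702 0.0108] off mm [-10.5 -27.8] t 3.55
```

move_arm --series "0 -2 3 0 0 0.8;0 -3 3.5 0 0 0.8;2 -3 4 0 0 0.8;2 -3 4 0 0 0.8;2 -3 4 0 0 0.8"

```text
time: 3.97
position: [0.5454, -0.0554, 0.0993]
tool_rot: [0.817, 0.573, 0.056, -0.042]
ft_force: [-0.8, -0.8, -0.2]
grip_width: 0.0203
grip_force: 0.0
```

```bash
python3 go.py .5505 -.0431 .0998 70 8;python3 go.py .5607 -.0149 .0998 70 8; python3 fit.py .56 -.017
```

```text
t 3.9667 pos [ 0.5454 -0.0554  0.0993] w 0.0203 F [-0.77 -0.81 -0.19]
shift [13.2  0.6  1.4] rot [-0.22  0.01  0.08]
t 3.9667 pos [ 0.5454 -0.0554  0.0993] w 0.0203 F [-0.77 -0.81 -0.19]
shift [42.9  0.6  5.5] rot [-0.22  0.01  0.08]
wrist doll [ 0.5597 -0.0171] resid 165.8125 area 3577.0 dot [315.9 142.5] disc [0.5702 0.0108] off mm [-10.4 -27.9] t 4.0167
```

move_arm --series "4 0 0.5 0 0 0;8 0 1 0 0 0;11 0 1.5 0 0 0;14 0 2 0 0 0;16 0 2.2 0 0 0;18 0 2.5 0 0 0;20 0 2.8 0 0 0;20 0 2.8 0 0 0"

```text
time: 4.68
position: [0.5524, -0.0363, 0.0992]
tool_rot: [0.817, 0.573, 0.056, -0.042]
ft_force: [-0.4, -0.2, -0.2]
grip_width: 0.0199
grip_force: 0.0
```

```bash
python3 go.py .5607 -.0149 .0998 70 8
python3 - <<'E'
from fit import *
run(g=(.561,-.013),fn='w3.png')
E
```

```text
t 4.6833 pos [ 0.5524 -0.0363  0.0992] w 0.0199 F [-0.45 -0.25 -0.23]
shift [22.8  0.6  2.6] rot [-0.23 -0.    0.08]
wrist doll [ 0.5626 -0.0114] resid 252.8125 area 3882.0 dot [315.9 175.9] disc [0.5701 0.0108] off mm [ -7.6 -22.2] t 4.7333
```

View pics/w3.png

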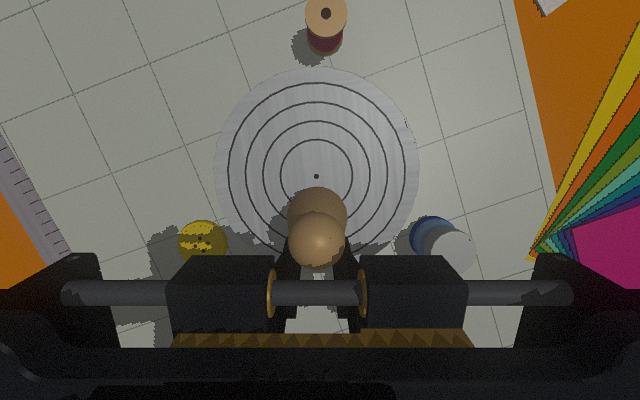

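The doll (about (317,225)) is nested against both tips, upright and sliding straight toward the dot at (316,176). I'll continue the push.

move_arm --series "3 0 0.4 0 0 0;6 0 0.8 0 0 0;9 0 1.2 0 0 0;12 0 1.7 0 0 0;14.5 0 2 0 0 0;17 0 2.4 0 0 0;19 0 2.7 0 0 0;19 0 2.7 0 0 0"

```text
time: 5.4
position: [0.5589, -0.0181, 0.0992]
tool_rot: [0.817, 0.573, 0.056, -0.042]
ft_force: [-0.3, -0.1, 0.5]
grip_width: 0.0198
grip_force: 0.0
```

move_arm --series "-8 0 -1 0 0 0;-20 0 -3 0 0 0;-35 0 -5 0 0 0;-50 0 -7 0 0 0;-50 0 -7 0 0 0"

```text
time: 5.82
position: [0.5409, -0.0692, 0.0991]
tool_rot: [0.818, 0.571, 0.056, -0.041]
ft_force: [-0.6, 1.0, -0.3]
grip_width: 0.0199
grip_force: 0.0
```

```bash
python3 go.py .5607 -.0149 .0998 70 8
python3 - <<'E'
from fit import *
run(g=(.568,.006),fn='w4.png')
E
```

```text
t 5.8167 pos [ 0.5409 -0.0692  0.0991] w 0.0199 F [-0.6   1.02 -0.27]
shift [57.3 -0.1  7.3] rot [-0.18  0.06 -0.11]
wrist doll [0.5691 0.0068] resid 668.4375 area 3441.0 dot [312. 119.] disc [0.5684 0.0108] off mm [ 0.7 -4. ] t 5.8667
```

View pics/w4.png

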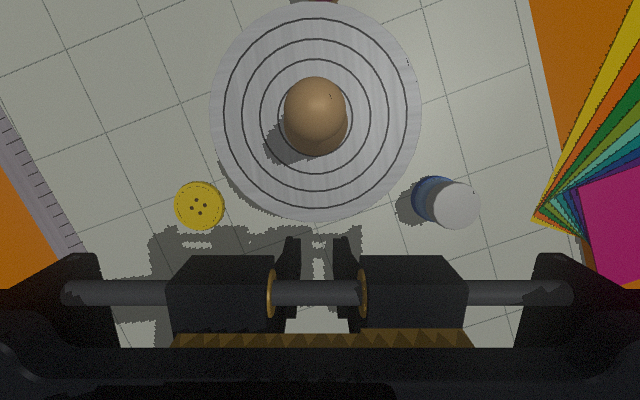

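The doll stands upright near the middle, with its head at (315,108), and the rings centred near (315,112). The fit residual is high, so I'll measure better, with ring matching for the disc centre and a check of the doll mask.

```bash
cat > fit2.py <<'E'
from fit import *
T=np.linspace(0,2*np.pi,360,endpoint=False)
def disc(c,g=(.5702,.0109)):
    gr=cv2.GaussianBlur(cv2.cvtColor(c['img'],cv2.COLOR_RGB2GRAY).astype(np.float32),(0,0),.8)
    def f(p):
        s=0
        for d in (56,45,34):
            v=[]
            for k in (-2.,0,2.):
                q=proj(c,np.c_[p[0]+(d+k)*np.cos(T),p[1]+(d+k)*np.sin(T),72+0*T]/1000).astype(np.float32)
                v.append(cv2.remap(gr,q[:,:1],q[:,1:],cv2.INTER_LINEAR).ravel())
            s+=np.clip(v[1]-(v[0]+v[2])/2,-40,40).mean()
        return s
    G=[(f((g[0]*1000+a,g[1]*1000+b)),g[0]*1000+a,g[1]*1000+b) for a in np.arange(-4,4.1,.5) for b in np.arange(-4,4.1,.5)]
    b=min(G); r=minimize(f,b[1:],method='Nelder-Mead'); return r.x/1000,r.fun
def doll(c,g):
    hsv=cv2.cvtColor(c['img'],cv2.COLOR_RGB2HSV); u=proj(c,[*g,.1])[0]
    roi=np.zeros((400,640),np.uint8); cv2.circle(roi,tuple(int(v) for v in u),60,1,-1)
    m=((hsv[...,1]>70)&(hsv[...,0]<25)&(hsv[...,2]>35)&(roi>0)).astype(np.uint8)
    m=cv2.morphologyEx(m,cv2.MORPH_OPEN,np.ones((3,3))); n,l,s,ce=cv2.connectedComponentsWithStats(m)
    k=1+np.argmax(s[1:,4]); m=(l==k).astype(np.uint8); m=cv2.morphologyEx(m,cv2.MORPH_CLOSE,np.ones((9,9))).astype(np.float32)
    f=lambda p:np.abs(sil(c,p[0]/1000,p[1]/1000)-m).sum()
    g=np.array(g)*1000; r=minimize(f,g,method='Nelder-Mead',options=dict(initial_simplex=g+np.array([[-3,-3],[4,0],[0,5]]),xatol=.05,fatol=.2))
    return r.x/1000,r.fun,m
def both(cam='wrist',g=(.569,.008),fn=None):
    c=shot(cam); d,r,m=doll(c,g); D,s=disc(c)
    print(cam,'doll',d.round(4),'res',r,'area',m.sum(),'disc',D.round(4),round(s,1),'off',((d-D)*1000).round(1),'t',robot.get_obs()['time'])
    if fn:
        v=c['img'][:,:,::-1].copy(); S=(sil(c,*d)>.5).astype(np.uint8)
        v=cv2.resize(v,None,fx=3,fy=3,interpolation=cv2.INTER_CUBIC)
        for mm,col in ((S,(255,0,0)),(m.astype(np.uint8),(0,0,255))):
            cv2.drawContours(v,cv2.findContours(cv2.resize(mm,None,fx=3,fy=3,interpolation=0),0,2)[0],-1,col,1)
        for rad in (56,45,34,23):
            cv2.polylines(v,[np.round(proj(c,np.c_[D[0]+rad/1000*np.cos(T),D[1]+rad/1000*np.sin(T),.072+0*T])*3+1).astype(np.int32)],True,(0,255,0),1)
        u=(proj(c,[*d,.09])[0]*3).astype(int); cv2.imwrite('pics/'+fn,v[max(0,u[1]-290):u[1]+290,u[0]-350:u[0]+350])
    return c,d,D
E
python3 - <<'E'
from fit2 import *
both('wrist',fn='f1.png'); both('top'); both('side')
E
```

```text
wrist doll [0.5692 0.0068] res 85.4375 area 3964.0 disc [0.57   0.0106] -52.9 off [-0.8 -3.8] t 5.9167
top doll [0.5681 0.0096] res 21.125 area 101.0 disc [0.5694 0.013 ] -6.7 off [-1.3 -3.4] t 5.9667
side doll [ 0.7204 -0.1607] res 731.8125 area 889.0 disc [0.5687 0.0107] -4.8 off [ 151.7 -171.4] t 6.0167
```

View pics/f1.png

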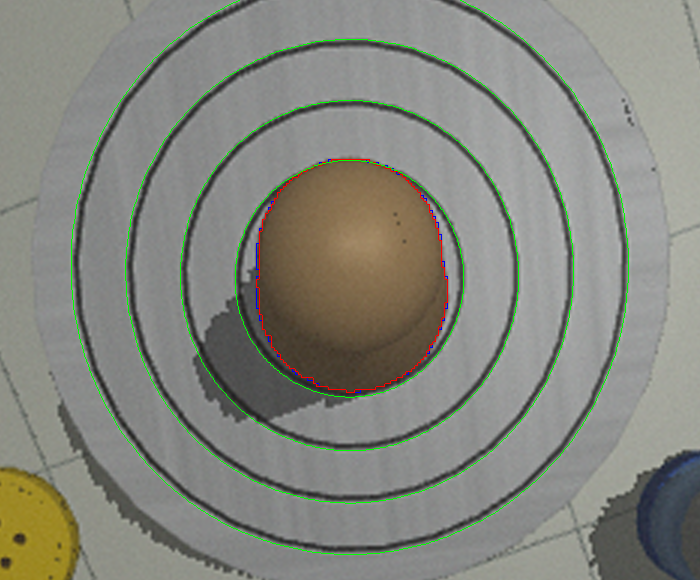

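The overlay fits well: the green rings and the doll outline both match. The doll is 3.9 mm short, nearly along the push axis, so one more small push should do it.

```bash
python3 go.py .5609 -.0148 .0995 70 8
```

```text
t 6.0167 pos [ 0.5415 -0.0661  0.0992] w 0.0194 F [0.05 0.31 0.28]
shift [54.4  0.7  7.3] rot [-0.23 -0.01  0.02]
```

move_arm --series "15 -0.6 2 0 0 0;28 -0.6 3.8 0 0 0;38 -0.6 5.1 0 0 0;45 -0.6 6.1 0 0 0;49 -0.6 6.6 0 0 0;52 -0.6 7 0 0 0;54 -0.6 7.3 0 0 0;54 -0.6 7.3 0 0 0"

```text
time: 6.68
position: [0.5596, -0.0144, 0.0994]
tool_rot: [0.817, 0.573, 0.056, -0.042]
ft_force: [-0.6, 1.0, 0.5]
grip_width: 0.02
grip_force: 0.0
```

move_arm --series "0 0 0 0 0 0;-8 0 -1 0 0 0;-20 0 -3 0 0 0;-35 0 -5 0 0 0;-50 0 -7 0 0 0;-54 0 -7.5 0 0 0;-54 0 -7.5 0 0 0"

```text
time: 7.27
position: [0.5406, -0.0678, 0.0994]
tool_rot: [0.818, 0.571, 0.056, -0.041]
ft_force: [1.1, 0.2, -0.4]
grip_width: 0.0201
grip_force: 0.0
```

Run:
```python
from fit2 import *
both('wrist',g=(.57,.01),fn='f2.png'); both('top',g=(.57,.0136))
```

```text
wrist doll [0.5698 0.0108] res 92.5 area 4195.0 disc [0.57   0.0106] -52.5 off [-0.2  0.2] t 7.3167
top doll [0.5689 0.0127] res 24.5625 area 97.0 disc [0.5697 0.013 ] -6.5 off [-0.8 -0.4] t 7.3667
```

View pics/f2.png

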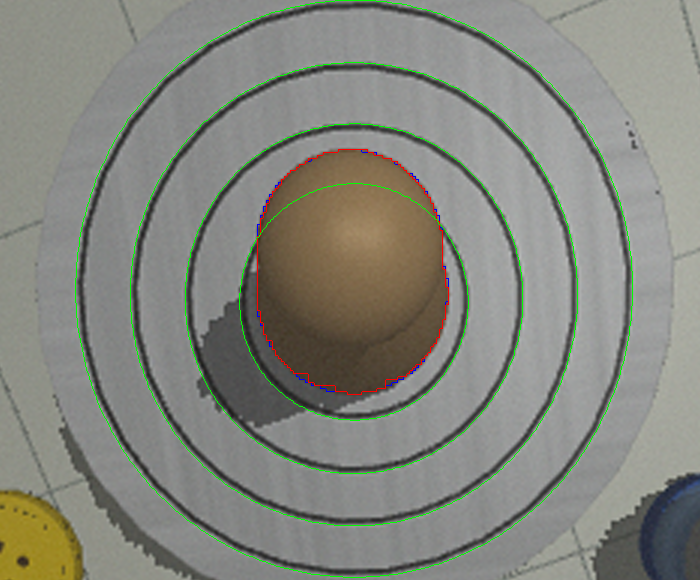

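The doll is centred to well under 1 mm in the wrist fit and about 1 mm in the top view, and it stands upright. I'll back the arm up and away, then hand in.

move_arm --series "-10 0 -20 0 0 0;-20 0 -50 0 0 0;-30 0 -80 0 0 0;-30 0 -110 0 0 0;-30 0 -110 0 0 0;-30 0 -110 0 0 0"

```text
time: 7.87
position: [0.5271, -0.1085, 0.2059]
tool_rot: [0.817, 0.573, 0.057, -0.04]
ft_force: [-1.0, 0.0, -0.5]
grip_width: 0.0199
grip_force: 0.0
```

Run:
```python
from fit2 import *
both('wrist',g=(.57,.01)); print(robot.get_obs()['position']); print(robot.hand_in())
```

```text
wrist doll [0.57   0.0108] res 246.0 area 1497.0 disc [0.5701 0.0104] -55.4 off [-0.1  0.4] t 7.9167
[ 0.52606688 -0.10775646  0.20445012]
the job is handed in; nothing more can be done
None
```

The peg doll stands upright about 0.4 mm from the disc centre by the wrist camera (about 1 mm by the top camera); it was only pushed with the fingertips, nothing else was touched, and the job was handed in at about 8 s.

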